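# Close the two-part balm mould

### The job

Close the balm mould: lift its top half by the bar handle, turn it so that its wide and narrow guide holes match the thick and thin pins of the fixed base, keep it level and lower it gently over both pins until it rests on the two spring roller catches, and let go of it there. Then press it straight down, gently, until it snaps past the catches and lies fully home on the base at both ends; leave the other things on the worktop where they are.

Things in the scene. Friction and masses are not known exactly. Their poses are not given: they have to be found in the camera images.
- mould_top: the mould's loose top half: bare aluminium plate 80 x 170 x 16 (x, y, z), 0.36 to 0.54 kg with its bar handle, lying flat in the low steel tray at the start, with two through guide holes. Origin: centre of the plate's underside; x across the plate, y along it towards the wider hole, z up.
- handle (a point): centre of the black bar handle, 14 x 86 x 14 (x, y, z), over the middle of the top half on two thin steel posts (34 either side of the centre along y). Lies 48 above the plate's underside, 32 above its upper face; the bar's top is 7 above this point. Axes as the plate's: y along the bar towards the wider hole. A push of 12 to 30 N here drives the top half past the rollers; if one end stays up, push over that end.
- hole_thick (a point): centre of the top half's wider guide hole (17.4 diameter), on the plate's underside, 60 from its centre towards +y
- hole_thin (a point): centre of the top half's narrower guide hole (13.4 diameter), on the plate's underside, 60 from its centre towards -y
- mould_base: the mould's lower half: fixed aluminium foot plate 104 x 230 x 8 (x, y, z); clamped on it an aluminium block 80 x 170 with two upright steel guide pins, its flat upper face with six cavities 30 above the worktop. Origin: centre of the foot's underside; x across, y along towards the thicker pin, z up. The block with pins and catches may be clamped up to 10 off centre, either way along x only.
- seat_thick (a point): point fixed to the foot plate, 60 from its centre along +y, level with the block's face: the foot of the thicker pin (16 diameter) would be here if the block were clamped centrally; it truly lies up to 10 from here, along x (found by sight or touch). Both pins rise 42 above the face, the last 5 narrowing by 4 in diameter.
- seat_thin (a point): the same for the thinner pin (12 diameter), 60 from the centre along -y; same shift as the other. At both y ends of the block is a spring catch: a white roller (12 diameter, along x), 19.5 above the face, 89 from the centre, jutting 2 over the plate's end, in a steel box 52 above the worktop, 90 to 109 from the centre. Threaded on the pins, the top half rests on the rollers, 24 above the face.
- tray: low fixed rectangular steel tray, 200 x 270 (x, y), floor 1.5 above the worktop, rim 20 high; origin at the centre of its underside
- jar_c (a point): bystander: small white jar with black screw cap, 44 across, 35 high; the point lies on its axis, 10 above its underside
- beaker_c (a point): bystander: clear beaker, 52 across, 70 high; the point lies on its axis, 10 above its underside
- brass_weight_c (a point): bystander: brass check weight with a knob, 29 across, 34 high; the point lies on its axis, 10 above its underside
- timer_c (a point): bystander: white table timer, 64 x 64 x 19; the point lies on its axis, 10 above its underside
- label_roll_c (a point): bystander: roll of labels lying flat, 68 across, 29 high; the point lies on its axis, 10 above its underside
- balm_stick_c (a point): bystander: white balm stick standing on end, 16 across, 67 high; the point lies on its axis, 10 above its underside

How it is judged:
By the outcome, as a careful person would: the job done as asked, in the order asked, and still so for the second after the job is handed in, with the robot touching nothing.
It also fails if it takes over 72 s, if anything falls off the work surface, if the arm or the gripper's body presses on something with over 40 N, if the wrist force passes 120 N, or if a joint passes its speed limit or range.

### The arm

A 7-joint arm with a two-finger parallel gripper is mounted at the origin on a cart in front of the work surface, level with it; the furniture and walls round the work are solid. World frame = base frame: x ahead of the robot, y to its left, z up, the work surface at z = 0. Lengths are in m, angles in rad, forces in N, time in s.
With the tool pointing down it reaches from about 0.425 to 0.925 m from the base axis. Payload 6.8 kg.
Tool frame: the origin (TCP) lies midway between the tips of the shut fingers; the grasp point (between the pads) lies bot.grip_point_offset behind it (bot.grip_point_offset is the distance from the TCP to the grasp point, in m); z points along the fingers, y is the line along which they close (so a half turn about z gives the same grasp; the last joint's range is limited). The gripper opens to 85 mm and grips with 20 to 120 N. Pads are 22 mm wide; open, the fingers measure 114 mm over their backs; the gripper's body (76 mm by 85 mm) begins 54 mm behind the grasp point. The pads swing forward as they close: fully open they stand 13 mm farther back than shut.
Start: joints at [1.156, 0.477, 0.022, 1.555, -0.011, 1.109, -0.083], TCP at [0.204, -0.643, 0.231] pointing down, gripper open.
Joint ranges: [-2.96, 2.96], [-0.34, 2.1], [-1.41, 1.46], [0.24, 2.44], [-1.37, 4.51], [0.17, 1.92], [-2.96, 2.96]. Speed limits (rad/s): [2.39, 2.39, 3.14, 3.14, 3.14, 3.14, 3.14].

### API

Orientations are given as a unit quaternion [w, x, y, z].
In Python, from station import get_obs, cams, job, bot gives the robot as it stands.
- The arm moves only by the tool arm_command, never from a script. Its argument "rows" is a list that holds one entry, the list of rows, each a list of 5 numbers: the finger opening in mm, from 0 to 85.4, then the shift along the world's x, y, z in units of 60 mm (1.0 is 60 mm), then the turn about the world's z in units of 0.08 rad (1.0 is 0.08 rad). In form: [[[grip, x, y, z, turn], ...]]. A call has exactly 10 rows; each row shifts and turns the commanded pose from where the row before left it; what a row does not reach is not made up. A row lasts 1/8 s, in which the tool goes at most 62.5 mm and 10.7 degrees, less where a joint would pass 70% of its speed; a pose out of reach is approached as far as the arm can. A call with a number of a shift or a turn outside -1 to 1 is refused whole. A call with a gripper value outside its range is refused whole. The fingers move at their own pace and stop on an object; "newtons" is the grip in N (left out, the last holds). Time passes only in rows, so rows that do not move let the fingers close, or fill a call up. It gives the time, the measured TCP pose, the force, the opening and the grip force at its end, in the units of the state.
- get_obs(): the state, without advancing time (a new reading comes with each control period).
- cams.read_camera(name): name is "side" or "top"; returns the picture (480x640x3 uint8, red, green, blue); there is no depth.
- cams.camera_params(name): a dict with "K" (3x3 intrinsics, pixels), "k1" (the pictures are not rectified: a ray, as slopes to the right and down, at radius r is drawn at 1 + k1 r^2 times it, then the intrinsics apply), "extrinsics" (4x4, takes a point from camera to world coordinates). Camera axes: x right, y down, z forward; pixel columns grow to the right and rows downward; lengths in m; the calibration is good to about 2 mm. A picture is of the moment at which its call begins. camera_params takes no time and is no camera call.
- job.hand_in(): hands the job in; it is judged then, once.
The state is a dict: "t": time; "q": joint angles; "joint_vel": joint speeds; "joint_torque": joint torques, N m; "eef_pos": TCP position; "tool_rot": TCP orientation; "contact_force": force on the tool from outside, world axes, zero at the start; "torque": the same for the moment, N m; "gripper_width": opening from 0.0 (shut) to 1.0 (fully open); "grasp_force": force on a finger pad.
Only numpy, scipy, OpenCV 4.12 (cv2) and the standard library are available. Lean on these libraries where they do the work, as an engineer would, in place of code of your own. Each camera call takes 0.05 s, during which the arm holds its last target. There are 200 camera calls.

## Working session

There is one attempt and no reset: what is moved stays moved. The work goes in short steps, Python scripts to look and compute and a tool call to move; the robot and the scene stay as the last step left them, time stands still between calls to the robot, and variables do not carry over. Pictures are saved under pics/ and viewed, at most 10 in all, crops included, and the job is handed in when it is done.

Besides the shell and the picture viewer there is one more tool, called as name([rows], argument=value, ...), one row to a line, values as JSON. arm_command: Moves the arm, as the interface text tells. Its arguments: {"type":"object","properties":{"rows":{"type":"array"},"newtons":{"type":"number"}},"required":["rows"]}

```bash
mkdir -p pics; ls
python3 - <<'E'
from station import get_obs,cams,job,bot
import cv2
print(get_obs()); print(bot.grip_point_offset)
for n in("top","side"):
    print(n,cams.camera_params(n)); cv2.imwrite(f"pics/{n}0.png",cams.read_camera(n)[...,::-1])
E
```

```text
pics
{'t': 0.0, 'q': array([ 1.15589955,  0.47779163,  0.02232546,  1.5564558 , -0.01151872,
        1.10927728, -0.08311503]), 'joint_vel': array([ 0.00091824, -0.0006421 , -0.00083275, -0.00117825,  0.00032212,
       -0.00105825, -0.00078143]), 'joint_torque': array([ 2.85784099e-04, -5.96443713e+01,  1.60831511e+00, -2.81195247e+01,
        1.25041135e-02,  9.41281964e-03, -3.91506092e-05]), 'eef_pos': array([ 0.20367653, -0.64292071,  0.23032926]), 'tool_rot': array([-8.81477656e-04,  9.88256289e-01,  1.52802792e-01, -1.92259093e-04]), 'contact_force': array([ 0.40916745, -0.29026659, -0.81211112]), 'torque': array([ 0.07861545,  0.01413653, -0.01821398]), 'grasp_force': 0.0, 'gripper_width': 0.9966358765216927}
0.0187
top {'K': array([[528.80182728,   0.        , 322.68922522],
       [  0.        , 528.80182728, 234.18055385],
       [  0.        ,   0.        ,   1.        ]]), 'k1': -0.06740508328278899, 'extrinsics': array([[-0.01093219, -0.99352226,  0.11311063,  0.36638813],
       [-0.999872  ,  0.01218279,  0.01037117, -0.15968707],
       [-0.011682  , -0.11298277, -0.99352827,  1.28065756],
       [ 0.        ,  0.        ,  0.        ,  1.        ]])}
side {'K': array([[523.76744087,   0.        , 315.02091432],
       [  0.        , 523.76744087, 237.53641262],
       [  0.        ,   0.        ,   1.        ]]), 'k1': -0.05612771232470326, 'extrinsics': array([[ 0.92765221, -0.23542007,  0.28989441,  0.21556551],
       [-0.37292186, -0.62505833,  0.68573419, -0.88998506],
       [ 0.01976533, -0.7442308 , -0.66763003,  0.81141765],
       [ 0.        ,  0.        ,  0.        ,  1.        ]])}
```

View pics/top0.png

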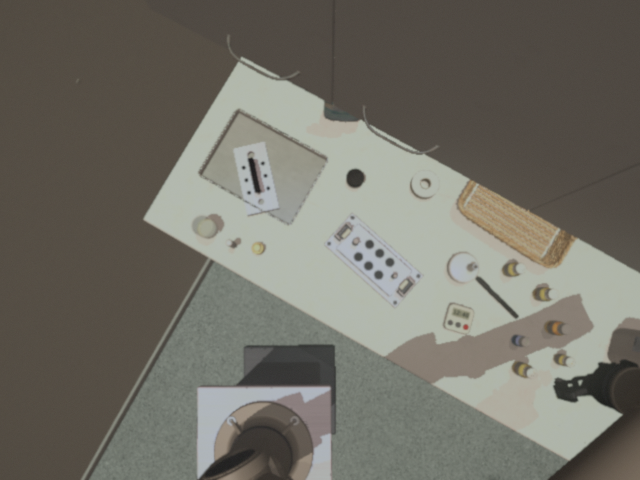

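View pics/side0.png

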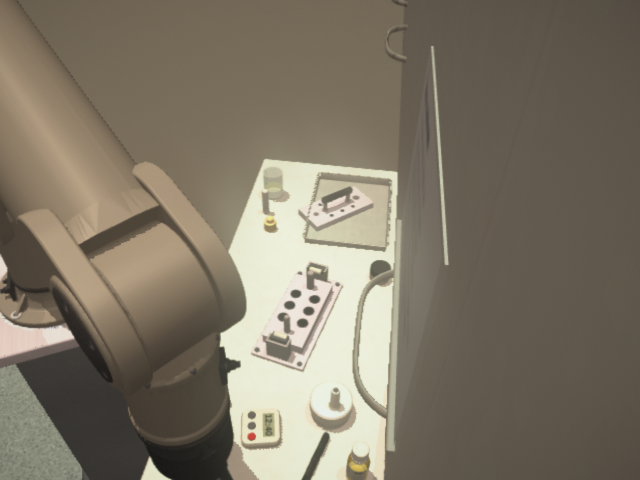

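The top view shows the plate with its dark handle in the tray at about (256,177), and the base at about (375,260). The side view shows both as well. I'll enlarge the top view.

```bash
cat > h.py <<'E'
import numpy as np,cv2
from station import get_obs,cams
def ray(n,uv):
    p=cams.camera_params(n);K=p["K"];E=p["extrinsics"]
    s=cv2.undistortPoints(np.array([[uv]],float),K,np.array([p["k1"],0,0,0]))[0,0]
    return E[:3,3],E[:3,:3]@np.r_[s,1]
def pt(n,uv,z):
    o,d=ray(n,uv);return o+d*(z-o[2])/d[2]
def px(n,P):
    p=cams.camera_params(n);E=np.linalg.inv(p["extrinsics"])
    return cv2.projectPoints(np.array([P],float),cv2.Rodrigues(E[:3,:3])[0],E[:3,3],p["K"],np.array([p["k1"],0,0,0]))[0][0,0]
def two(a,b):
    (o,d),(q,e)=ray("top",a),ray("side",b);d/=np.linalg.norm(d);e/=np.linalg.norm(e)
    s=np.linalg.lstsq(np.c_[d,-e],q-o,rcond=None)[0]
    A,B=o+d*s[0],q+e*s[1];return (A+B)/2,np.linalg.norm(A-B)
def shot(n,f,x0,y0,x1,y1,k):
    im=cams.read_camera(n)[y0:y1,x0:x1,::-1]
    cv2.imwrite(f,cv2.resize(im,None,fx=k,fy=k,interpolation=cv2.INTER_CUBIC))
E
python3 - <<'E'
import cv2,numpy as np
t=cv2.imread("pics/top0.png");s=cv2.imread("pics/side0.png")
r=lambda i,x,y,w,h,k:cv2.resize(i[y:y+h,x:x+w],None,fx=k,fy=k,interpolation=cv2.INTER_CUBIC)
a=np.hstack([r(t,215,130,80,100,5),r(t,320,205,80,100,5)])
cv2.imwrite("pics/c1.png",a[:600])
t2=np.hstack([r(t,320,205,110,110,3.6),r(s,245,250,110,110,3.6)]);cv2.imwrite("pics/c2.png",t2)
E
```

```text
(no output)
```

View pics/c1.png

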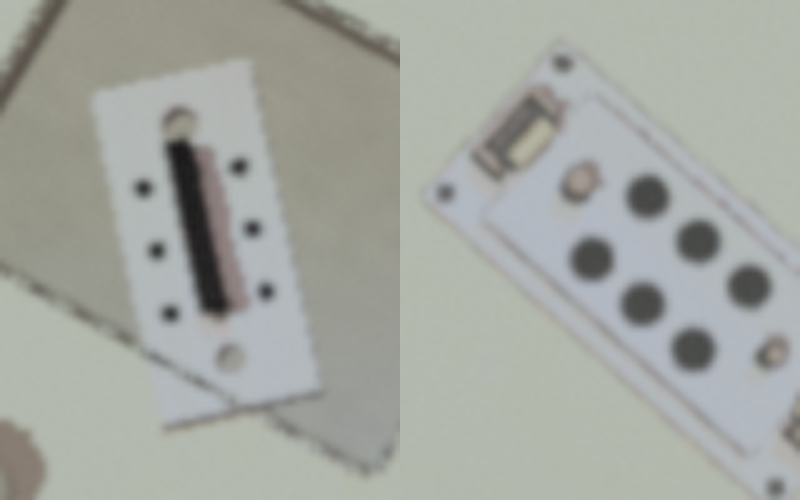

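View pics/c2.png

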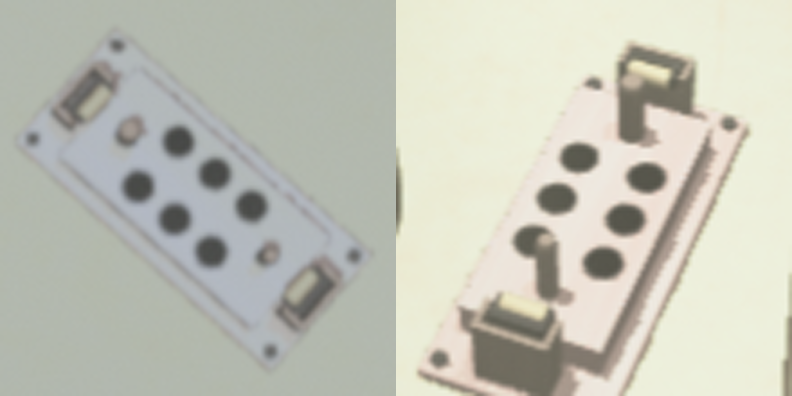

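The top view crop shows the wide hole at about (251,155), the thin hole at (261,201), and the pin tops near (356,241) and (394,275). The plate's thin end seems to cross the tray rim, so I'll check that in the side view.

Run:
```python
import cv2,numpy as np
t=cv2.imread("pics/side0.png")
r=lambda i,x,y,w,h,k:cv2.resize(i[y:y+h,x:x+w],None,fx=k,fy=k,interpolation=cv2.INTER_CUBIC)
cv2.imwrite("pics/c3.png",r(t,290,165,110,90,6.5))
from h import *
for n,uv,z in[("thick hole",(250.9,154.6),.0175),("thin",(261.1,201.6),.0175),("h1",(250.7,158),.0495),("h2",(257.6,192),.0495)]:print(n,pt("top",uv,z))
```

```text
thick hole [0.7091434  0.02773864 0.0175    ]
thin [0.59162145 0.00213267 0.0175    ]
h1 [0.69211072 0.0234114  0.0495    ]
h2 [0.60912632 0.00643919 0.0495    ]
```

View pics/c3.png

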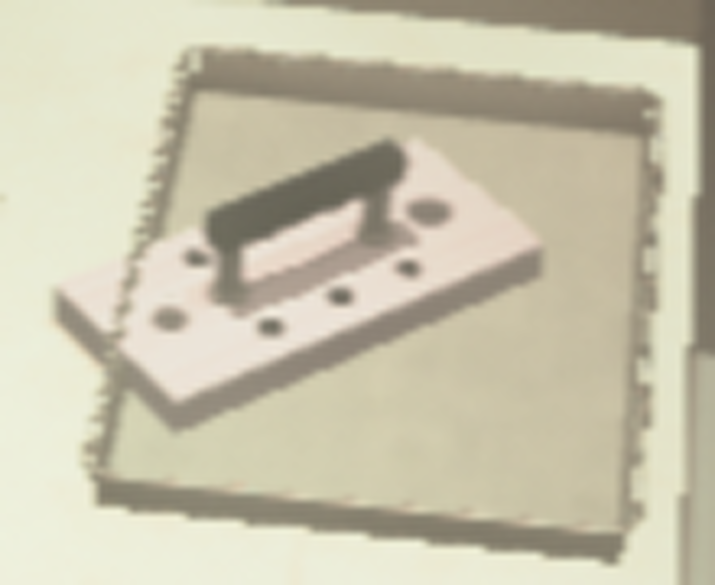

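The plate lies flat: the holes measure 120.3 mm apart at z=17.5 mm. It only cuts through the rim visually. Next I'll locate the base from its cavities, and check it against the pins and foot screws.

Run:
```python
from h import *
def blobs(im,x0,y0,x1,y1,th,lo,hi):
    g=cv2.resize(cv2.cvtColor(im[y0:y1,x0:x1],cv2.COLOR_BGR2GRAY),None,fx=8,fy=8,interpolation=cv2.INTER_CUBIC)
    n,l,st,c=cv2.connectedComponentsWithStats((g<th).astype(np.uint8))
    return [((c[i]+.5)/8-.5+[x0,y0],st[i,4]/64) for i in range(1,n) if lo<st[i,4]/64<hi]
t=cv2.imread("pics/top0.png");s=cv2.imread("pics/side0.png")
for n,im,b,z,lo,hi in[("top",t,(322,208,430,310),.03,30,120),("top",t,(322,208,430,310),.008,4,20),("side",s,(250,255,345,370),.03,50,200),("top",t,(225,135,285,215),.0175,3,14)]:
    for th in (110,):
        r=blobs(im,*b,th,lo,hi);print(n,z)
        P=np.array([pt(n,c,z) for c,a in r])
        for (c,a),p in zip(r,P):print(c.round(1),round(a,1),p.round(4))
        if len(P):print("mean",P.mean(0).round(4))
for a,b in [((357.2,239.2),(310.6,272.8)),((395.2,274.2),(286.7,316.9))]:
    P,g=two(a,b);print(P.round(4),g, pt("top",a,.072))
```

```text
top 0.03
[342.7 230.5] 41.4 [ 0.5169 -0.1944  0.03  ]
[369.1 243.9] 46.3 [ 0.4843 -0.2566  0.03  ]
[379.2 252.8] 46.9 [ 0.4627 -0.2801  0.03  ]
[358.  256.4] 46.8 [ 0.4548 -0.2296  0.03  ]
[389.4 261.8] 45.9 [ 0.441  -0.3037  0.03  ]
[368.1 265.4] 46.6 [ 0.4332 -0.2532  0.03  ]
[378.2 274.5] 46.5 [ 0.4115 -0.2766  0.03  ]
[406.8 286.9] 51.1 [ 0.3815 -0.3435  0.03  ]
mean [ 0.4482 -0.2672  0.03  ]
top 0.008
side 0.03
[311.4 281. ] 69.2 [ 0.4982 -0.2083  0.03  ]
[314.2 298.9] 51.7 [ 0.4855 -0.2554  0.03  ]
[289.3 304.7] 51.4 [ 0.4344 -0.2519  0.03  ]
[308.3 310.5] 55.0 [ 0.4637 -0.2791  0.03  ]
[302.2 322.6] 58.1 [ 0.4421 -0.3026  0.03  ]
mean [ 0.4648 -0.2595  0.03  ]
top 0.0175
[282.9 135.5] 5.2 [ 0.7563 -0.051   0.0175]
[262.4 162.9] 5.9 [ 6.878e-01 -6.000e-04  1.750e-02]
[243.3 167.2] 5.9 [0.6777 0.0463 0.0175]
[265.1 175.3] 5.2 [ 0.6568 -0.0073  0.0175]
[245.9 179.7] 5.3 [0.6464 0.0395 0.0175]
[267.8 187.9] 4.7 [ 0.6253 -0.0141  0.0175]
[248.6 192.3] 5.5 [0.6151 0.0327 0.0175]
mean [0.6665 0.0065 0.0175]
[ 0.4901 -0.2258  0.074 ] 0.002235806521307594 [ 0.4914155 -0.2262132  0.072    ]
[ 0.4094 -0.3114  0.0712] 0.0014482222333659011 [ 0.41009464 -0.31146309  0.072     ]
```

The plate centre is about (0.651,0.016) with yaw 0.213. The block centre is about (0.448,-0.267) with yaw 0.828, so the plate turns +0.615 rad. I'll move over the handle now.

arm_command([
  [[60,0.5,0.73,0,-0.12],[60,0.5,0.73,0,-0.12],[60,0.5,0.73,0,-0.12],[60,0.5,0.73,0,-0.12],[60,0.5,0.73,0,-0.12],[60,0.5,0.73,0,-0.12],[60,0.5,0.73,0,-0.12],[60,0.5,0.73,0,-0.12],[60,0.5,0.73,0,-0.12],[60,0.5,0.73,0,-0.12]],
], newtons=50)

```text
t: 1.35
eef_pos: [0.5044, -0.204, 0.2311]
tool_rot: [-0.0, 0.994, 0.105, -0.0]
contact_force: [1.1, -0.6, 0.1]
gripper_width: 0.707
grasp_force: 0.0
```

arm_command([
  [[60,0.5,0.73,0,0],[60,0.5,0.73,0,0],[60,0.5,0.73,0,0],[60,0.5,0.73,-0.2,0],[60,0.45,0.72,-0.3,0],[60,0,0,-0.5,0],[60,0,0,-0.3,0],[60,0,0,-0.2,0],[60,0,0,0,0],[60,0,0,0,0]],
])

```text
t: 2.6
eef_pos: [0.6514, 0.0124, 0.1424]
tool_rot: [0.0, 0.994, 0.105, 0.001]
contact_force: [-0.5, 0.7, 0.3]
gripper_width: 0.706
grasp_force: 0.0
```

arm_command([
  [[60,0,0.05,-0.5,0.03],[60,0,0,-0.5,0],[60,0,0,-0.4,0],[60,0,0,-0.25,0],[60,0,0,-0.15,0],[60,0,0,-0.04,0],[60,0,0,0,0],[30,0,0,0,0],[20,0,0,0,0],[18,0,0,0,0]],
])

```text
t: 3.85
eef_pos: [0.651, 0.0159, 0.0312]
tool_rot: [0.0, 0.994, 0.106, 0.0]
contact_force: [0.9, 0.0, 0.0]
gripper_width: 0.211
grasp_force: 0.0
```

arm_command([
  [[8,0,0,0,0],[8,0,0,0,0],[8,0,0,0,0],[8,0,0,0,0],[8,0,0,0,0],[8,0,0,0,0],[8,0,0,0.05,0],[8,0,0,0.1,0],[8,0,0,0.15,0],[8,0,0,0.2,0]],
], newtons=60)

```text
t: 5.1
eef_pos: [0.6506, 0.0158, 0.0613]
tool_rot: [-0.0, 0.994, 0.106, -0.0]
contact_force: [0.1, 0.9, -3.6]
gripper_width: 0.154
grasp_force: 58.4
```

arm_command([
  [[8,0,0,0.25,0],[8,0,0,0.3,0],[8,0,0,0.3,0],[8,0,0,0.3,0],[8,-0.05,-0.07,0.3,0.1],[8,-0.12,-0.17,0.15,0.3],[8,-0.2,-0.28,0.05,0.5],[8,-0.25,-0.35,0,0.6],[8,-0.3,-0.4,0,0.7],[8,-0.3,-0.4,0,0.7]],
])

```text
t: 6.35
eef_pos: [0.5768, -0.0854, 0.1606]
tool_rot: [0.0, 0.975, 0.222, -0.0]
contact_force: [-0.3, -0.2, -4.7]
gripper_width: 0.149
grasp_force: 58.5
```

arm_command([
  [[8,-0.3,-0.4,0,0.7],[8,-0.3,-0.4,0,0.7],[8,-0.3,-0.4,0,0.7],[8,-0.3,-0.4,0,0.7],[8,-0.3,-0.4,0,0.7],[8,-0.25,-0.4,0,0.6],[8,-0.21,-0.35,0,0.49],[8,-0.2,-0.33,0,0.45],[8,-0.15,-0.25,0,0.3],[8,-0.05,-0.1,0,0.15]],
])

```text
t: 7.6
eef_pos: [0.4351, -0.2914, 0.1605]
tool_rot: [0.0, 0.904, 0.427, -0.0]
contact_force: [0.1, -1.3, -3.6]
gripper_width: 0.151
grasp_force: 58.5
```

Run:
```python
from h import *
print(get_obs()["eef_pos"],get_obs()["contact_force"])
a=cams.read_camera("top")[...,::-1];b=cams.read_camera("side")[...,::-1]
cv2.imwrite("pics/top1.png",a);cv2.imwrite("pics/side1.png",b)
r=lambda i,x,y,w,h,k:cv2.resize(i[y:y+h,x:x+w],None,fx=k,fy=k,interpolation=cv2.INTER_CUBIC)
cv2.imwrite("pics/c4.png",np.hstack([r(a,310,190,130,130,3),r(b,235,200,130,130,3)]))
```

```text
[ 0.43510039 -0.29136451  0.16047042] [ 0.05006416 -1.34103092 -3.61560273]
```

View pics/c4.png

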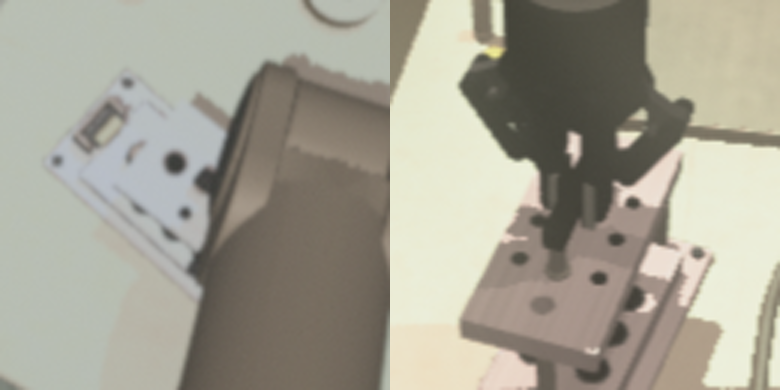

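That left me past the target: the TCP is at (0.435,-0.291) with yaw 0.882. The side view shows the plate held level above the base. I'll correct the pose and go lower before measuring the fit.

arm_command([
  [[8,0.05,0.1,0,-0.17],[8,0.08,0.13,0,-0.17],[8,0.06,0.13,0,-0.17],[8,0.03,0.05,-0.1,-0.17],[8,0,0,-0.15,0],[8,0,0,-0.2,0],[8,0,0,-0.2,0],[8,0,0,-0.1,0],[8,0,0,0,0],[8,0,0,0,0]],
])

```text
t: 8.95
eef_pos: [0.4495, -0.2656, 0.1152]
tool_rot: [0.0, 0.915, 0.403, 0.0]
contact_force: [-0.3, -0.5, -3.9]
gripper_width: 0.153
grasp_force: 58.6
```

Run:
```python
from h import *
o=get_obs();print(o["eef_pos"],o["tool_rot"],o["contact_force"])
a=cams.read_camera("top")[...,::-1];b=cams.read_camera("side")[...,::-1]
cv2.imwrite("pics/top2.png",a);cv2.imwrite("pics/side2.png",b)
r=lambda i,x,y,w,h,k:cv2.resize(i[y:y+h,x:x+w],None,fx=k,fy=k,interpolation=cv2.INTER_CUBIC)
cv2.imwrite("pics/c5.png",np.hstack([r(a,325,205,66,100,6),r(b,245,240,66,100,6)]))
```

```text
[ 0.44954877 -0.26564201  0.11516489] [2.19097074e-04 9.15134011e-01 4.03149661e-01 2.10835055e-04] [-0.28922778 -0.51089475 -3.92359255]
```

View pics/c5.png

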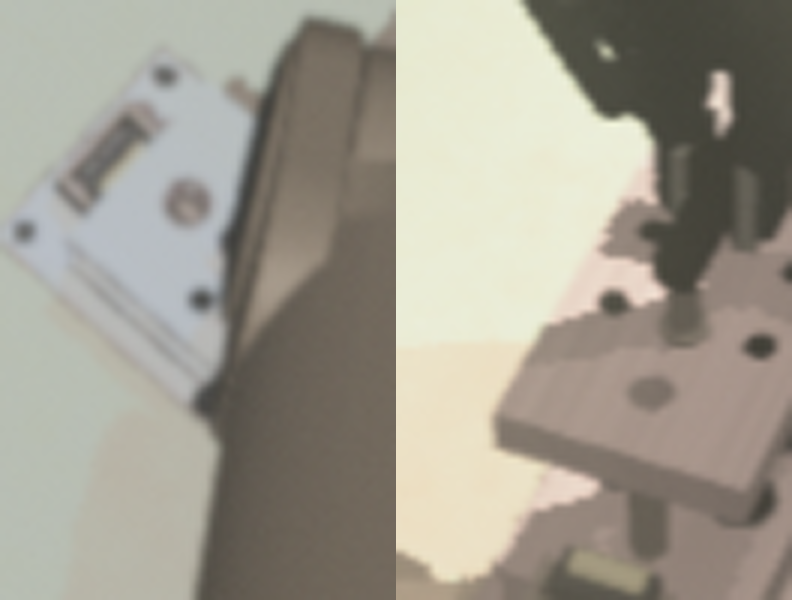

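Run:
```python
from h import *
u=np.array([np.cos(.83),np.sin(.83)]);x=np.array([u[1],-u[0]])
c=np.array([.4495,-.2656]);blk=np.array([.4479,-.2666])
def loc(p,o):d=p[:2]-o;return (1e3*np.array([d@x,d@u])).round(2)
z=.1015
print("thick hole top",loc(pt("top",(355.75,238.25),z),c)); print("thin hole side",loc(pt("side",(287.2,304.9),z),c))
print("pins: thick top",loc(pt("top",(357.2,239.2),.072),c),"thin top",loc(pt("top",(395.2,274.2),.072),c),"thick side",loc(pt("side",(310.6,272.8),.072),c),"thin side",loc(pt("side",(286.7,316.9),.072),c))
print("block",loc(blk,c))
# expected pin foot/tip pixels if block at blk, in 5x/3.6x crops c1,c2
for s in (60,-60):
  for zz in(.03,.072):
    P=np.r_[blk+s/1e3*u,zz];print(s,zz,px("top",P).round(1),px("side",P).round(1))
# pins tiles
t=cv2.imread("pics/top0.png");s=cv2.imread("pics/side0.png")
r=lambda i,x,y,w,h,k:cv2.resize(i[y:y+h,x:x+w],None,fx=k,fy=k,interpolation=cv2.INTER_CUBIC)
cv2.imwrite("pics/c6.png",np.vstack([np.hstack([r(t,344,226,26,20,14),r(t,382,262,26,20,14)]),np.hstack([r(s,298,268,26,20,14),r(s,274,313,26,20,14)])]))
```

```text
thick hole top [ 0.44 60.33]
thin hole side [  1.1  -58.53]
pins: thick top [ 4.35 57.35] thin top [  1.87 -60.44] thick side [ 1.51 57.99] thin side [  0.99 -61.85]
block [-0.51 -1.82]
60 0.03 [354.6 242.3] [309.4 287. ]
60 0.072 [355.5 240.5] [309.7 272.5]
-60 0.03 [392.8 276. ] [286.4 331.1]
-60 0.072 [395.  275.4] [285.9 316.6]
```

View pics/c6.png

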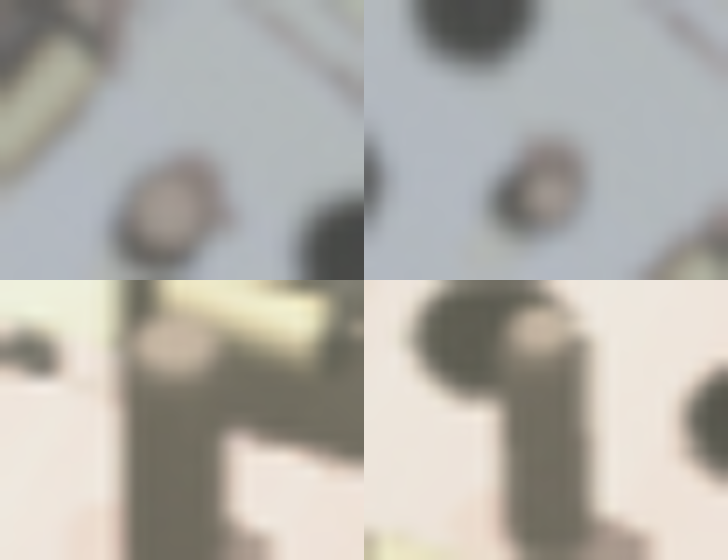

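The pin tips show clearly at top (355.3,240.4) and (394.5,275.2), and side (310.2,272.1) and (286.1,316.1). These agree with the cavity estimate to within 0.6 px.

Run:
```python
from h import *
u=np.array([np.cos(.83),np.sin(.83)]);x=np.array([u[1],-u[0]]);c=np.array([.4495,-.2656])
def loc(p):d=p[:2]-c;return (1e3*np.array([d@x,d@u])).round(2)
for n,p in[("top",(355.3,240.4)),("top",(394.5,275.2)),("side",(310.2,272.1)),("side",(286.1,316.1))]:print(n,loc(pt(n,p,.072)))
# side thin hole refined, plate cavities in side2
s=cv2.imread("pics/side2.png");g=cv2.resize(cv2.cvtColor(s,cv2.COLOR_BGR2GRAY)[300:312,278:297],None,fx=8,fy=8,interpolation=cv2.INTER_CUBIC)
for th in(100,110,118):
  n,l,st,ct=cv2.connectedComponentsWithStats((g<th).astype(np.uint8))
  for i in range(1,n):
    if 800<st[i,4]<6000:
      q=(ct[i]+.5)/8-.5+[278,300];print(th,q,st[i,4]/64,loc(pt("side",q,.1015)))
```

```text
top [-0.63 58.78]
top [ -0.91 -60.74]
side [ 0.09 59.49]
side [ -0.74 -60.54]
```

Both views agree that a shift of about (-2.1,-0.4) mm is needed. I'll apply it and lower onto the tapers.

arm_command([
  [[8,-0.035,-0.007,0,0],[8,0,0,-0.05,0],[8,0,0,-0.05,0],[8,0,0,-0.05,0],[8,0,0,-0.05,0],[8,0,0,-0.04,0],[8,0,0,-0.03,0],[8,0,0,-0.03,0],[8,0,0,0,0],[8,0,0,0,0]],
])

```text
t: 10.3
eef_pos: [0.4472, -0.2659, 0.097]
tool_rot: [0.0, 0.915, 0.403, 0.0]
contact_force: [-0.3, -0.3, -4.8]
gripper_width: 0.151
grasp_force: 58.6
```

arm_command([
  [[8,0,0,-0.01,0],[8,0,0,-0.01,0],[8,0,0,-0.01,0],[8,0,0,-0.01,0],[8,0,0,-0.01,0],[8,0,0,-0.01,0],[8,0,0,-0.01,0],[8,0,0,0,0],[8,0,0,0,0],[8,0,0,0,0]],
])

```text
t: 11.55
eef_pos: [0.4472, -0.2659, 0.0927]
tool_rot: [0.0, 0.915, 0.403, 0.0]
contact_force: [-0.1, -0.2, -4.5]
gripper_width: 0.149
grasp_force: 58.6
```

There is no contact force 9 mm below the pin tips, so the plate is threaded on both pins. I'll lower it to the rollers.

arm_command([
  [[8,0,0,-0.02,0],[8,0,0,-0.02,0],[8,0,0,-0.02,0],[8,0,0,-0.02,0],[8,0,0,-0.015,0],[8,0,0,-0.01,0],[8,0,0,-0.01,0],[8,0,0,-0.01,0],[8,0,0,0,0],[8,0,0,0,0]],
])

```text
t: 12.8
eef_pos: [0.4472, -0.2659, 0.0852]
tool_rot: [0.0, 0.915, 0.403, 0.0]
contact_force: [1.9, -1.1, -4.2]
gripper_width: 0.151
grasp_force: 58.6
```

arm_command([
  [[8,0.005,-0.004,0,0],[8,0,0,-0.006,0],[8,0,0,-0.006,0],[8,0,0,-0.006,0],[8,0,0,-0.006,0],[8,0,0,0,0],[8,0,0,0,0],[8,0,0,0,0],[8,0,0,0,0],[8,0,0,0,0]],
])

```text
t: 14.05
eef_pos: [0.4474, -0.2661, 0.0837]
tool_rot: [-0.0, 0.915, 0.403, -0.0]
contact_force: [0.8, 0.2, -4.7]
gripper_width: 0.151
grasp_force: 58.6
```

arm_command([
  [[8,0,0,-0.005,0],[8,0,0,-0.005,0],[8,0,0,-0.005,0],[8,0,0,-0.005,0],[8,0,0,0,0],[8,0,0,0,0],[8,0,0,0,0],[8,0,0,0,0],[8,0,0,0,0],[8,0,0,0,0]],
])

```text
t: 15.3
eef_pos: [0.4475, -0.2662, 0.0827]
tool_rot: [0.0, 0.915, 0.403, 0.0]
contact_force: [-1.0, -0.4, 0.3]
gripper_width: 0.154
grasp_force: 59.3
```

The weight is now carried (Fz went from -4.7 to about 0) at the expected height, so the plate rests on the rollers. I'll let go and rise.

arm_command([
  [[20,0,0,0,0],[30,0,0,0,0],[45,0,0,0,0],[50,0,0,0,0],[50,0,0,0,0],[50,0,0,0,0],[50,0,0,0.2,0],[50,0,0,0.4,0],[50,0,0,0.5,0],[50,0,0,0,0]],
])

```text
t: 16.55
eef_pos: [0.4493, -0.2669, 0.1515]
tool_rot: [0.002, 0.915, 0.403, 0.002]
contact_force: [0.9, -0.1, -0.1]
gripper_width: 0.587
grasp_force: 0.0
```

Run:
```python
from h import *
o=get_obs();print(o["eef_pos"],o["contact_force"],o["gripper_width"])
b=cams.read_camera("side")[...,::-1];a=cams.read_camera("top")[...,::-1]
r=lambda i,x,y,w,h,k:cv2.resize(i[y:y+h,x:x+w],None,fx=k,fy=k,interpolation=cv2.INTER_CUBIC)
cv2.imwrite("pics/c7.png",np.hstack([r(a,325,205,80,120,5),r(b,245,250,80,120,5)]))
```

```text
[ 0.44925857 -0.26693811  0.15151282] [ 0.91817661 -0.07925357 -0.11745154] 0.5873300297655176
```

View pics/c7.png

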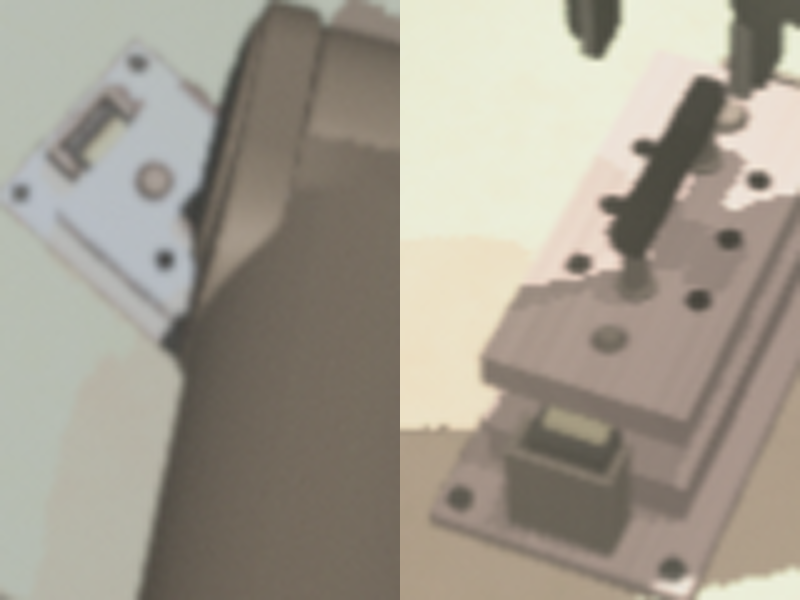

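The plate sits level on both rollers, with the pins showing in the holes at about (609,338) and (733,118) in the crop. I'll shut the fingers and come down to just above the bar's top.

arm_command([
  [[0,-0.03,0.012,0,0],[0,0,0,0,0],[0,0,0,0,0],[0,0,0,0,0],[0,0,0,0,0],[0,0,0,-0.2,0],[0,0,0,-0.2,0],[0,0,0,-0.15,0],[0,0,0,-0.07,0],[0,0,0,0,0]],
], newtons=30)

```text
t: 17.9
eef_pos: [0.4455, -0.2653, 0.111]
tool_rot: [-0.0, 0.915, 0.403, -0.0]
contact_force: [0.1, -0.5, -0.2]
gripper_width: -0.001
grasp_force: 0.0
```

arm_command([
  [[0,0,0,-0.02,0],[0,0,0,-0.02,0],[0,0,0,-0.02,0],[0,0,0,-0.02,0],[0,0,0,0,0],[0,0,0,0,0],[0,0,0,0,0],[0,0,0,0,0],[0,0,0,0,0],[0,0,0,0,0]],
])

```text
t: 19.15
eef_pos: [0.4456, -0.2654, 0.1065]
tool_rot: [-0.0, 0.915, 0.403, -0.0]
contact_force: [-0.3, -0.5, 1.0]
gripper_width: -0.002
grasp_force: 0.7
```

arm_command([
  [[0,0,0,0.05,0],[0,0.033,-0.013,0,0],[0,0,0,0,0],[0,0,0,-0.05,0],[0,0,0,-0.01,0],[0,0,0,-0.01,0],[0,0,0,-0.01,0],[0,0,0,0,0],[0,0,0,0,0],[0,0,0,0,0]],
])

```text
t: 20.4
eef_pos: [0.4476, -0.2668, 0.1052]
tool_rot: [0.0, 0.915, 0.403, -0.0]
contact_force: [-1.7, -1.3, 5.6]
gripper_width: 0.0
grasp_force: 2.8
```

arm_command([
  [[0,0,0,-0.01,0],[0,0,0,-0.01,0],[0,0,0,-0.01,0],[0,0,0,0,0],[0,0,0,0,0],[0,0,0,0,0],[0,0,0,0,0],[0,0,0,0,0],[0,0,0,0,0],[0,0,0,0,0]],
])

```text
t: 21.65
eef_pos: [0.4472, -0.2675, 0.1037]
tool_rot: [0.001, 0.915, 0.403, -0.0]
contact_force: [-3.3, -2.3, 8.0]
gripper_width: -0.002
grasp_force: 4.5
```

arm_command([
  [[0,0,0,-0.01,0],[0,0,0,-0.01,0],[0,0,0,0,0],[0,0,0,0,0],[0,0,0,0,0],[0,0,0,0,0],[0,0,0,0,0],[0,0,0,0,0],[0,0,0,0,0],[0,0,0,0,0]],
])

```text
t: 22.9
eef_pos: [0.447, -0.268, 0.1026]
tool_rot: [0.001, 0.915, 0.402, -0.001]
contact_force: [-4.2, -3.6, 10.6]
gripper_width: 0.004
grasp_force: 5.5
```

The drag along the bar suggests the thin end is going down first. I'll lift off and press nearer the thick end, 15 mm along +y.

arm_command([
  [[0,0,0,0.08,0],[0,0,0,0.1,0],[0,0.09,0.1,0,0],[0,0.09,0.1,0,0],[0,0,0,0,0],[0,0,0,-0.03,0],[0,0,0,-0.03,0],[0,0,0,-0.02,0],[0,0,0,0,0],[0,0,0,0,0]],
])

```text
t: 24.15
eef_pos: [0.4584, -0.2543, 0.1078]
tool_rot: [0.0, 0.915, 0.403, 0.0]
contact_force: [1.2, 0.2, 0.2]
gripper_width: 0.004
grasp_force: 0.0
```

Run:
```python
from h import *
b=cams.read_camera("side")[...,::-1];cv2.imwrite("pics/side3.png",b)
r=lambda i,x,y,w,h,k:cv2.resize(i[y:y+h,x:x+w],None,fx=k,fy=k,interpolation=cv2.INTER_CUBIC)
cv2.imwrite("pics/c8.png",r(b,245,235,110,120,5))
```

```text
(no output)
```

View pics/c8.png

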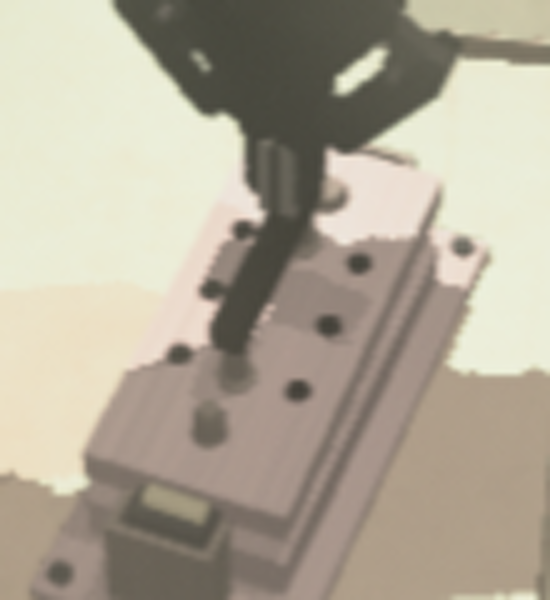

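The thin end is already lower, since its pin sticks out more at about (208,425). I'll press near the thick end.

arm_command([
  [[0,0,0,-0.02,0],[0,0,0,-0.02,0],[0,0,0,-0.02,0],[0,0,0,0,0],[0,0,0,0,0],[0,0,0,0,0],[0,0,0,0,0],[0,0,0,0,0],[0,0,0,0,0],[0,0,0,0,0]],
])

```text
t: 25.45
eef_pos: [0.4586, -0.2543, 0.1043]
tool_rot: [0.0, 0.915, 0.403, 0.0]
contact_force: [-0.3, 0.5, 4.2]
gripper_width: 0.0
grasp_force: 2.3
```

arm_command([
  [[0,0,0,-0.01,0],[0,0,0,-0.01,0],[0,0,0,-0.01,0],[0,0,0,0,0],[0,0,0,0,0],[0,0,0,0,0],[0,0,0,0,0],[0,0,0,0,0],[0,0,0,0,0],[0,0,0,0,0]],
])

```text
t: 26.7
eef_pos: [0.4583, -0.255, 0.1029]
tool_rot: [0.0, 0.915, 0.403, -0.0]
contact_force: [-2.7, -1.6, 9.1]
gripper_width: -0.004
grasp_force: 4.6
```

arm_command([
  [[0,0,0,0.08,0],[0,0,0,0.1,0],[0,0.1,0.11,0,0],[0,0.1,0.11,0,0],[0,0,0,-0.05,0],[0,0,0,-0.05,0],[0,0,0,-0.03,0],[0,0,0,-0.02,0],[0,0,0,0,0],[0,0,0,0,0]],
])

```text
t: 27.95
eef_pos: [0.4704, -0.2414, 0.1045]
tool_rot: [0.0, 0.915, 0.403, -0.0]
contact_force: [-1.1, 0.1, 5.5]
gripper_width: 0.002
grasp_force: 2.6
```

arm_command([
  [[0,0,0,-0.02,0],[0,0,0,-0.02,0],[0,0,0,-0.01,0],[0,0,0,0,0],[0,0,0,0,0],[0,0,0,0,0],[0,0,0,0,0],[0,0,0,0,0],[0,0,0,0,0],[0,0,0,0,0]],
])

```text
t: 29.2
eef_pos: [0.4704, -0.241, 0.1012]
tool_rot: [0.0, 0.915, 0.403, -0.0]
contact_force: [0.1, 0.1, 0.3]
gripper_width: 0.001
grasp_force: 0.0
```

The force vanished, so the thick end has snapped down. I'll follow it down and find the bar's height by touch.

arm_command([
  [[0,0,0,-0.04,0],[0,0,0,-0.04,0],[0,0,0,-0.04,0],[0,0,0,-0.04,0],[0,0,0,0,0],[0,0,0,0,0],[0,0,0,0,0],[0,0,0,0,0],[0,0,0,0,0],[0,0,0,0,0]],
])

```text
t: 30.45
eef_pos: [0.4704, -0.241, 0.0916]
tool_rot: [0.0, 0.915, 0.403, 0.0]
contact_force: [-0.1, 0.1, -0.5]
gripper_width: 0.003
grasp_force: 0.0
```

arm_command([
  [[0,0,0,-0.03,0],[0,0,0,-0.03,0],[0,0,0,-0.02,0],[0,0,0,-0.02,0],[0,0,0,-0.02,0],[0,0,0,0,0],[0,0,0,0,0],[0,0,0,0,0],[0,0,0,0,0],[0,0,0,0,0]],
])

```text
t: 31.7
eef_pos: [0.4705, -0.241, 0.0851]
tool_rot: [0.0, 0.915, 0.403, -0.0]
contact_force: [-2.8, 1.6, 8.1]
gripper_width: -0.0
grasp_force: 4.1
```

arm_command([
  [[0,0,0,-0.02,0],[0,0,0,-0.02,0],[0,0,0,-0.01,0],[0,0,0,0,0],[0,0,0,0,0],[0,0,0,0,0],[0,0,0,0,0],[0,0,0,0,0],[0,0,0,0,0],[0,0,0,0,0]],
])

```text
t: 32.95
eef_pos: [0.4706, -0.2411, 0.0849]
tool_rot: [0.001, 0.915, 0.403, -0.0]
contact_force: [-12.2, 5.0, 39.0]
gripper_width: 0.001
grasp_force: 19.1
```

The thick end hits a hard stop at z≈0.085, which is its home height. I'll lift and touch the thin end.

arm_command([
  [[0,0,0,0.1,0],[0,0,0,0.3,0],[0,0,0,0.1,0],[0,-0.25,-0.27,0,0],[0,-0.25,-0.27,0,0],[0,-0.24,-0.27,0,0],[0,0,0,0,0],[0,0,0,-0.1,0],[0,0,0,-0.1,0],[0,0,0,0,0]],
])

```text
t: 34.2
eef_pos: [0.4261, -0.2887, 0.0986]
tool_rot: [-0.001, 0.915, 0.404, -0.0]
contact_force: [0.1, 1.1, 0.0]
gripper_width: 0.001
grasp_force: 0.0
```

arm_command([
  [[0,0,0,-0.04,0],[0,0,0,-0.04,0],[0,0,0,-0.03,0],[0,0,0,-0.02,0],[0,0,0,0,0],[0,0,0,0,0],[0,0,0,0,0],[0,0,0,0,0],[0,0,0,0,0],[0,0,0,0,0]],
])

```text
t: 35.45
eef_pos: [0.426, -0.2896, 0.0916]
tool_rot: [-0.0, 0.915, 0.403, 0.0]
contact_force: [0.2, -0.2, -0.1]
gripper_width: 0.001
grasp_force: 0.0
```

arm_command([
  [[0,0,0,-0.03,0],[0,0,0,-0.03,0],[0,0,0,-0.02,0],[0,0,0,-0.02,0],[0,0,0,-0.01,0],[0,0,0,0,0],[0,0,0,0,0],[0,0,0,0,0],[0,0,0,0,0],[0,0,0,0,0]],
])

```text
t: 36.7
eef_pos: [0.426, -0.2896, 0.0851]
tool_rot: [-0.0, 0.915, 0.403, -0.0]
contact_force: [-0.8, 1.7, 5.1]
gripper_width: 0.001
grasp_force: 2.7
```

arm_command([
  [[0,0,0,-0.01,0],[0,0,0,-0.01,0],[0,0,0,0,0],[0,0,0,0,0],[0,0,0,0,0],[0,0,0,0,0],[0,0,0,0,0],[0,0,0,0,0],[0,0,0,0,0],[0,0,0,0,0]],
])

```text
t: 37.95
eef_pos: [0.4261, -0.2896, 0.085]
tool_rot: [0.0, 0.915, 0.403, -0.0]
contact_force: [-5.8, 2.9, 18.3]
gripper_width: 0.003
grasp_force: 8.9
```

arm_command([
  [[0,0,0,0.05,0],[0,0,0,0.3,0],[0,0,0,0.6,0],[0,0,0,0.7,0],[0,0,-0.4,0.4,0],[0,-0.2,-0.6,0.2,0],[0,-0.3,-0.7,0,0],[0,-0.3,-0.7,0,0],[0,-0.3,-0.7,0,0],[0,0,-0.3,0,0]],
])

```text
t: 39.2
eef_pos: [0.3574, -0.4966, 0.2182]
tool_rot: [0.0, 0.916, 0.401, -0.001]
contact_force: [0.5, 0.0, -0.2]
gripper_width: 0.001
grasp_force: 0.0
```

arm_command([
  [[0,-0.3,-0.7,0,0],[0,-0.3,-0.7,0,0],[0,-0.3,-0.7,0,0],[0,0,0,0,0],[0,0,0,0,0],[0,0,0,0,0],[0,0,0,0,0],[0,0,0,0,0],[0,0,0,0,0],[0,0,0,0,0]],
])

```text
t: 40.45
eef_pos: [0.306, -0.6196, 0.2188]
tool_rot: [0.0, 0.915, 0.403, 0.0]
contact_force: [-0.1, -0.1, -0.3]
gripper_width: -0.004
grasp_force: 0.0
```

Run:
```python
from h import *
print(get_obs()["eef_pos"],get_obs()["contact_force"])
def blobs(im,x0,y0,x1,y1,th,lo,hi):
    g=cv2.resize(cv2.cvtColor(im[y0:y1,x0:x1],cv2.COLOR_RGB2GRAY),None,fx=8,fy=8,interpolation=cv2.INTER_CUBIC)
    n,l,st,c=cv2.connectedComponentsWithStats((g<th).astype(np.uint8))
    return [((c[i]+.5)/8-.5+[x0,y0],st[i,4]/64) for i in range(1,n) if lo<st[i,4]/64<hi]
u=np.array([np.cos(.83),np.sin(.83)]);x=np.array([u[1],-u[0]]);c=np.array([.4479,-.2666])
for n,b in(("top",(325,208,430,310)),("side",(250,245,345,370))):
    im=cams.read_camera(n);cv2.imwrite(f"pics/{n}9.png",im[...,::-1])
    for q,a in blobs(im,*b,120,2,15):
        P=pt(n,q,.046);d=(P[:2]-c)*1e3
        if abs(d@u)<50:print(n,q.round(1),round(a,1),round(d@x,1),round(d@u,1))
```

```text
[ 0.30604866 -0.61958988  0.2188129 ] [-0.14984427 -0.06224283 -0.29171755]
top [370.7 242. ] 6.0 23.9 31.9
top [380.9 251.1] 5.7 23.9 0.0
top [357.2 257.3] 6.3 -24.1 31.9
top [391.3 260.3] 5.9 23.7 -32.2
top [367.4 266.3] 6.1 -24.0 0.1
top [377.8 275.5] 6.0 -24.0 -32.0
```

Both ends hit a hard stop at the home height. The six plate holes also measure a symmetric 48 x 64 mm grid centred on the block at z=46 mm, so the mould is closed.

```bash
python3 -c "
from station import job;print(job.hand_in())"
```

```text
the job is handed in; nothing more can be done
None
```

The mould is closed: the top half snapped past both catches and lies home at both ends, nothing else on the worktop was touched as far as I can tell, and the job was handed in at about 41 s; the thin end sank first, so I finished by pressing over the thick end, where the push briefly reached 39 N against the stop.

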